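Gather the rinsed caps in the tray's pouring corner

ROBOT

A 6-joint arm with a two-finger parallel gripper is mounted at the origin on the work surface. World frame = base frame: x ahead of the robot, y to its left, z up, the work surface at z = 0. Lengths are in m, angles in rad, forces in N, time in s.
With the tool pointing down it reaches from about 0.35 to 0.975 m from the base axis. Payload 4.9 kg.
Tool frame: the origin (TCP) lies midway between the tips of the shut fingers; the grasp point (between the pads) lies 19 mm behind it; z points along the fingers, y is the line along which they close (so a half turn about z gives the same grasp; the last joint's range is limited). The gripper opens to 85 mm and grips with 20 to 120 N. Pads are 22 mm wide; open, the fingers measure 114 mm over their backs; the gripper's body (76 mm by 85 mm) begins 54 mm behind the grasp point. The pads swing forward as they close: fully open they stand 13 mm farther back than shut.
Start: joints at [0.984, 0.053, 1.613, -0, 1.476, -0.119], TCP at [0.282, 0.558, 0.231] pointing down, gripper open.
Joint ranges: [-3.01, 3.01], [-1.01, 2.22], [0.06, 2.58], [-1.02, 4.17], [0.09, 2.62], [-3.14, 3.14]. Speed limits (rad/s): [2.57, 2.57, 3.14, 3.14, 3.14, 3.14].

INTERFACE

Orientations are given as a 3x3 rotation matrix whose columns are the frame's x, y, z axes.
In Python, from bench import bot gives the robot as it stands. The module is installed in compiled form; this text tells all that it offers.
- The arm moves only by the tool arm_command, never from a script. Its argument "targets" is a list that holds one entry, the list of rows, each a list of 5 numbers: the opening, from 0 (shut) to 1 (fully open), then the shift along the world's x, y, z in cm, then the turn about the world's z in rad. A call has 1 to 10 rows; each row is the pose to reach, as a shift and turn from the pose commanded when the call began; what a row does not reach only later rows make up. A row lasts 1/10 s, in which the tool goes at most 50 mm and 8.59 degrees, less where a joint would pass 70% of its speed; a pose out of reach is approached as far as the arm can. A call with a gripper value outside its range is refused whole. The fingers move at their own pace and stop on an object; "newtons" is the grip in N (left out, the last holds). Time passes only in rows, so rows that repeat a pose let the fingers close. It gives the time, the measured TCP pose, the force, the opening and the grip force at its end, in the units of the state.
- bot.read_state(): the state, without advancing time (a new reading comes with each control period).
- bot.read_camera(name): name is "scene" or "top" or "wrist"; returns a dict with "img" (420x560x3 uint8, red, green, blue), "intrinsics" (3x3 intrinsics, pixels), "R" (3x3) and "t" (3): a world point X has camera coordinates R X + t; the wrist camera has in their place "hand_eye" (4x4, takes a point from camera to tool coordinates, whose origin is the TCP and whose axes are the flange's). Camera axes: x right, y down, z forward; pixel columns grow to the right and rows downward; lengths in m; the calibration is good to about 2 mm. A picture is of the moment at which its call begins: read the wrist's pose just before it. There is no depth.
- bot.sign_off(): hands the job in; it is judged then, once.
The state is a dict: "time": time; "qpos": joint angles; "qvel": joint speeds; "effort": joint torques, N m; "tool_pos": TCP position; "orientation": TCP orientation; "ft_force": force on the tool from outside, world axes, zero at the start; "ft_torque": the same for the moment, N m; "gripper_width": finger opening in m; "grip_force": force on a finger pad.
Only numpy, scipy, OpenCV 4.12 (cv2) and the standard library are available. Lean on these libraries where they do the work, as an engineer would, in place of code of your own. Each camera call takes 0.05 s, during which the arm holds its last target. There are 200 camera calls.

TASK

Pull the divider up out of the rinse tray and stand it on edge, fully down, in one of the free slots of the divider rack. Then tilt the tray until all five loose caps have slid together into the corner with the pouring lip, and keep holding it tilted so that a colleague can scoop them out: finish while still holding the tray, with everything else on the bench left where it is.

Things in the scene. Friction and masses are not known exactly. Their poses are not given: they have to be found in the camera images.
- tray_middle (a point): Middle of the loose white rinse tray (0.35 kg), half-way up: an open plastic box 230 mm (x) by 150 mm (y) by 60 mm tall, floor and walls 4 mm. Axes of all tray points: x along the long side from the lip end to the end to be gripped, z up. The floor is smooth: caps start to slide at about 10 degrees of tilt and run along the walls into the corner at about 20.
- tray_grip (a point): Raised grip at the tray's end away from the lip: an upright lug on the end wall, 12 mm thick (tray x), 70 mm wide (y), its top 30 mm above the rim (90 mm above the bench), to be pinched from above with one finger inside the tray. This point is its middle, 15 mm below its top; from tray_middle at x +109, y 0, z +45 mm. The lip end has a like grip.
- lip_corner (a point): Inner floor corner of the tray under the pouring lip; from tray_middle at x -111, y -71, z -26 mm (the outer bottom corner: -115, -75, -30). The lip is the one corner where the walls drop to 44 mm and a small V-shaped spout points outward 34 mm.
- divider_tab (a point): Middle of the finger tab of the loose divider (0.06 kg) that stands across the tray's middle: a flat panel 138 mm wide (y), 58 mm tall, 6 mm thick (x), on top a tab 50 mm wide, 10 mm thick, up to 94 mm above the panel's lower edge; this point is 76 mm above that edge. In the tray it stands on the floor between guide ribs (1.5 mm play); lift it 65 mm straight up to clear the tray.
- rack: Fixed slotted rack: steel base 194 mm (x) by 128 mm (y), 8 mm thick, two rows of upright grey teeth at y +-45 mm with rounded tops up to z 41 mm. Origin: centre of the underside. Five 10 mm slots at x -64, -32, 0, 32, 64 mm; a panel stands in one with its thickness along x, width along y, lower edge on the base (z 8 mm). Slots -64 and -32 hold other dividers, the rest are free.
- divider2: Another divider of the same kind already standing in the rack's slot at x = -64 mm; origin at the middle of its lower edge. Leave it there.
- divider3: Another divider of the same kind already standing in the rack's slot at x = -32 mm; origin at the middle of its lower edge. Leave it there.
- cap1_middle (a point): Middle of a loose stainless steel screw cap lying in the tray, 24 mm across, 14 mm tall, 12 g, smooth; starts on the grip side of the divider.
- cap2_middle (a point): Middle of a loose stainless steel screw cap lying in the tray, 24 mm across, 14 mm tall, 12 g, smooth; starts on the grip side of the divider.
- cap3_middle (a point): Middle of a loose stainless steel screw cap lying in the tray, 24 mm across, 14 mm tall, 12 g, smooth; starts on the grip side of the divider.
- cap4_middle (a point): Middle of a loose stainless steel screw cap lying in the tray, 24 mm across, 14 mm tall, 12 g, smooth; starts on the lip side of the divider.
- cap5_middle (a point): Middle of a loose stainless steel screw cap lying in the tray, 24 mm across, 14 mm tall, 12 g, smooth; starts on the lip side of the divider.
- amber_bottle: Bystander: amber glass bottle, 60 mm across, 125 mm tall, upright. Origin at the middle of its underside. Leave it alone.
- white_jar: Bystander: white plastic jar, 52 mm across, 72 mm tall, upright. Origin at the middle of its underside. Leave it alone.
- beaker: Bystander: empty glass beaker, 72 mm across, 90 mm tall. Origin at the middle of its underside. Leave it alone.
- wash_bottle: Bystander: clear wash bottle with a bent spout, 60 mm across, 180 mm tall. Origin at the middle of its underside. Leave it alone.
- spatula: Bystander: flat steel spatula lying on the bench, 170 mm long, 4 mm thick. Origin at the middle of its underside. Leave it alone.

How it is judged:
On the way, in this order (a step that is already met when the one before it is completed fails the run):
1. the divider stands on edge, fully down in a free slot of the rack, let go (z of divider_tab in the frame of rack between 0.07 and 0.094 m and x of divider_tab in the frame of rack between -0.08 and 0.08 m and y of divider_tab in the frame of rack between -0.035 and 0.035 m and angle between divider_tab's own z axis and vertical below 0.3 rad and angle between the x axis of divider_tab and the x axis of rack, either way round below 0.2 rad and contact force between the fingers and divider below 0.1 N), for 0.3 s.
2. the tray is held tilted and all five caps lie in the lip corner (distance between each of cap1_middle, cap2_middle, cap3_middle, cap4_middle, cap5_middle and lip_corner below 0.115 m and angle between tray_grip's own z axis and vertical between 0.2 and 1 rad and contact force between the fingers and tray above 1 N), for 0.3 s.
At the end, for the whole second after the job is handed in: Tray still held in the fingers, still, tilted 0.2 to 1.0 rad, leaning on nothing but the bench; all five caps at rest within 115 mm of the inner corner under the lip; divider let go, upright (0.3 rad) and square (0.2 rad) fully down in a rack slot; other dividers within 30 mm of their starts (all of step 1 and all of step 2 and linear speed of each of cap1, cap2, cap3, cap4, cap5 below 0.05 m/s and contact force between tray and amber_bottle below 0.3 N and contact force between tray and white_jar below 0.3 N and contact force between tray and beaker below 0.3 N and contact force between tray and wash_bottle below 0.3 N and contact force between tray and spatula below 0.3 N and contact force between tray and rack below 0.3 N and linear speed of tray below 0.03 m/s and distance of each of divider2, divider3 from where it was at the start of the episode below 0.03 m); the arm keeps its last pose, push and grip.
It fails at once if a bystander is pushed more than 40 mm or knocked over (distance of any of amber_bottle, white_jar, beaker, wash_bottle, spatula from where it was at the start of the episode above 0.04 m or angle between any of amber_bottle, white_jar, beaker, wash_bottle, spatula's own z axis and vertical above 0.6 rad).
It fails at once if another divider is lifted or knocked out of the rack (distance of any of divider2, divider3 from where it was at the start of the episode above 0.03 m).
It fails at once if the tray is tipped over (angle between tray_grip's own z axis and vertical above 1.2 rad).
It also fails if it takes over 56 s, if anything falls off the work surface, if the arm or the gripper's body presses on something with over 40 N, if the wrist force passes 120 N, or if a joint passes its speed limit or range.

## Working session

There is one attempt and no reset: what is moved stays moved. The work goes in short steps, Python scripts to look and compute and a tool call to move; the robot and the scene stay as the last step left them, time stands still between calls to the robot, and variables do not carry over. Pictures are saved under pics/ and viewed, at most 10 in all, crops included, and the job is handed in when it is done.

Besides the shell and the picture viewer there is one more tool, called after "Emit:" as name(argument=value, ...) on one line, values as JSON. arm_command: Moves the arm, as the interface text tells. Its arguments: {"type":"object","properties":{"targets":{"type":"array","items":{"type":"array","items":{"type":"array","items":{"type":"number"}}}},"newtons":{"type":"number"}},"required":["targets"]}

```bash
mkdir -p pics
cat > h.py <<'E'
import numpy as np, cv2
from bench import bot
def cam(n):
    s=bot.read_state(); c=bot.read_camera(n)
    if 'hand_eye' in c and 'R' not in c:
        H=np.array(c['hand_eye']); R=np.array(s['orientation']); 
        Rc=R@H[:3,:3]; o=R@H[:3,3]+np.array(s['tool_pos'])
        c['R']=Rc.T; c['t']=-Rc.T@o
    return c
def ray(c,u,v,z):
    K=np.array(c['intrinsics']);R=np.array(c['R']);t=np.array(c['t']).ravel()
    o=-R.T@t; d=R.T@np.linalg.solve(K,[u,v,1.]); return o+d*(z-o[2])/d[2]
def proj(c,X):
    p=np.array(c['intrinsics'])@(np.array(c['R'])@np.array(X)+np.array(c['t']).ravel()); return p[:2]/p[2]
def save(c,n,crop=None,f=1):
    im=c['img'][:,:,::-1]
    if crop: im=im[crop[1]:crop[3],crop[0]:crop[2]]
    cv2.imwrite('pics/'+n+'.png',cv2.resize(im,None,fx=f,fy=f,interpolation=cv2.INTER_CUBIC))
E
python3 - <<'E'
from h import *
import pickle
d={}
for n in ('top','scene'):
    c=cam(n); d[n]=c; save(c,n,f=1.4)
    print(n,-np.array(c['R']).T@np.array(c['t']).ravel(), np.round(c['intrinsics'],1).tolist())
pickle.dump(d,open('c.pkl','wb'))
print(bot.read_state())
E
```

```text
top [0.51198733 0.03219046 1.0144586 ] [[427.1, 0.0, 282.8], [0.0, 427.1, 216.3], [0.0, 0.0, 1.0]]
scene [1.10499534 0.60284536 0.99979822] [[531.7, 0.0, 282.7], [0.0, 531.7, 207.3], [0.0, 0.0, 1.0]]
{'time': 0.1, 'qpos': array([ 9.83967990e-01,  5.33058920e-02,  1.61416131e+00,  2.28516069e-05,
        1.47601763e+00, -1.19003371e-01]), 'qvel': array([-0.00088492, -0.0014236 , -0.00286372,  0.00083224, -0.00154491,
       -0.00057859]), 'effort': array([ 1.09610017e-03, -3.94903851e+01, -3.71362174e+01, -9.45164032e-06,
        3.98937904e-03,  1.74031200e-06]), 'tool_pos': array([0.28151938, 0.55736891, 0.23017388]), 'orientation': array([[-8.92550105e-01,  4.50946973e-01, -1.06668581e-03],
       [ 4.50948166e-01,  8.92548771e-01, -1.56302294e-03],
       [ 2.47228642e-04, -1.87609630e-03, -9.99998210e-01]]), 'ft_force': array([-0.41087385,  0.10507418,  0.00465264]), 'ft_torque': array([ 0.03914179, -0.03422822,  0.02964998]), 'grip_force': 0.0, 'gripper_width': 0.08530734451632355}
```

View pics/top.png

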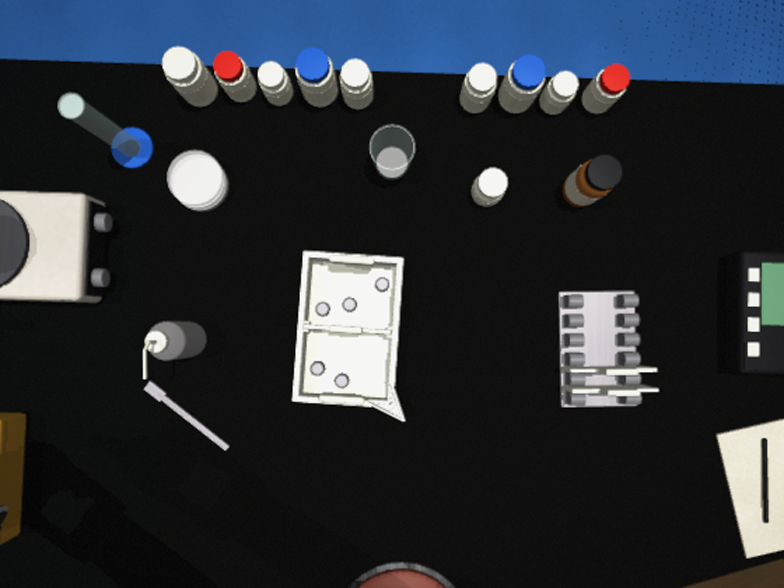

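View pics/scene.png

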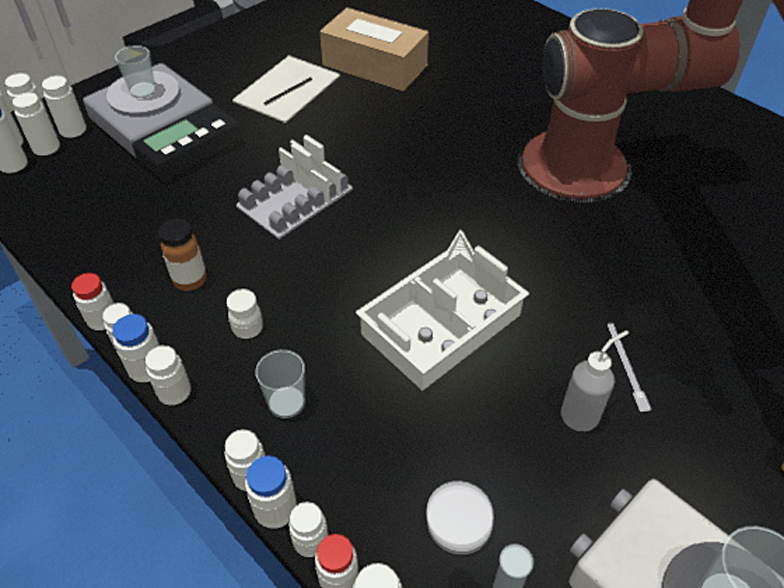

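The top view (1.4x) shows the tray upright: its grip end is at the top near (352,258), and the lip is bottom right at (400,415). The divider lies across at y≈328, and the caps are at (322,309), (349,304), (382,284), (317,368) and (342,380). The rack is at (600,350), with its free slots towards the top of the image.

Run:
```python
from h import *
import pickle
d=pickle.load(open('c.pkl','rb')); c=d['top']; im=c['img'].astype(int)
def mask(x0,y0,x1,y1,th):
    m=np.zeros(im.shape[:2],np.uint8); m[y0:y1,x0:x1]=(im[y0:y1,x0:x1].min(2)>th)*255
    n,l,s,_=cv2.connectedComponentsWithStats(m); k=1+np.argmax(s[1:,4]); return (l==k).astype(np.uint8)
for nm,b,th,z in (('tray',(200,170,295,310),70,.06),('rack',(392,200,475,297),60,.008)):
    m=mask(*b,th); h=cv2.convexHull(cv2.findContours(m,0,2)[0][0])[:,0].astype(float)
    s=h.sum(1); q=h[:,0]-h[:,1]
    for k,i in (('TL',s.argmin()),('TR',q.argmax()),('BL',q.argmin()),('BR',s.argmax())): print(nm,k,h[i],ray(c,*h[i],z).round(4))
for u,v in ((322,309),(349,304),(382,284),(317,368),(342,380)): print('cap',ray(c,u/1.4,v/1.4,.018).round(3))
# white divider tops in rack
a=cv2.resize(c['img'][175:295,200:290,::-1],None,fx=4.6,fy=4.6,interpolation=cv2.INTER_CUBIC)
b=cv2.resize(c['img'][200:320,390:475,::-1],None,fx=4.6,fy=4.6,interpolation=cv2.INTER_CUBIC)
cv2.imwrite('pics/z.png',np.clip(np.hstack([a[:552],b[:552]])*1.0,0,255).astype(np.uint8)[:, :800])
```

```text
tray TL [216. 179.] [0.6278 0.1756 0.06  ]
tray TR [288. 184.] [0.6213 0.014  0.06  ]
tray BL [208. 286.] [0.3891 0.1852 0.06  ]
tray BR [289. 300.] [0.363  0.0047 0.06  ]
rack TL [399. 208.] [ 0.5779 -0.2511  0.008 ]
rack TR [451. 207.] [ 0.5837 -0.3746  0.008 ]
rack BL [401. 290.] [ 0.3851 -0.2592  0.008 ]
rack BR [470. 279.] [ 0.4152 -0.4217  0.008 ]
cap [0.536 0.146 0.018]
cap [0.546 0.101 0.018]
cap [0.581 0.047 0.018]
cap [0.438 0.151 0.018]
cap [0.42  0.109 0.018]
```

View pics/z.png

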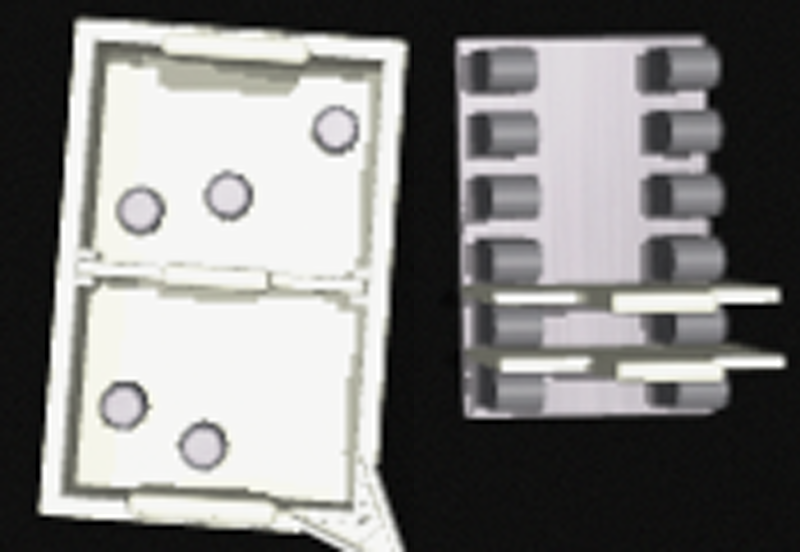

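The zoomed crops show the tray with its divider tab at (215,277), grip lug at (235,47) and lip lug at (203,508). The rack has five slots between six tooth rows, and the two lower slots are occupied.

Run:
```python
from h import *
import pickle
c=pickle.load(open('c.pkl','rb'))['top']
for n,u,v,z in (('tab',215,277,.098),('grip',235,47,.09),('lip',203,508,.09)): print(n,ray(c,200+u/4.6,175+v/4.6,z).round(4))
# rack picture started at col 390, placed at x=414, row 200
for n,u,v in (('t1L',525,69),('t2L',525,134),('t1R',705,66),('t2R',705,131)): print(n,ray(c,390+(u-414)/4.6,200+v/4.6,.041).round(4))
s=bot.read_state(); p=np.array(s['tool_pos']);print(p)
```

```text
tab [0.5043 0.1001 0.098 ]
grip [0.6129 0.0946 0.09  ]
lip [0.3962 0.1029 0.09  ]
t1L [ 0.5607 -0.2768  0.041 ]
t2L [ 0.5283 -0.2773  0.041 ]
t1R [ 0.5647 -0.3667  0.041 ]
t2R [ 0.5323 -0.3671  0.041 ]
[0.28151938 0.55736891 0.23017388]
```

Emit:
arm_command(targets=[[[1,0,0,4,0],[1,2,-4,5,-0.12],[1,4,-8,5,-0.24],[1,6,-12.5,5,-0.36],[1,8,-17,5,-0.48],[1,10,-21,5,-0.6],[1,12,-25,5,-0.72],[1,14,-29,5,-0.84],[1,16,-33,5,-0.98],[1,18.2,-37.3,5,-1.12]]])

```text
time: 1.1
tool_pos: [0.4639, 0.1832, 0.2809]
orientation: [[0.022, 1.0, -0.0], [1.0, -0.022, 0.0], [0.0, -0.0, -1.0]]
ft_force: [0.8, -0.4, 0.3]
gripper_width: 0.085
grip_force: 0.0
```

Emit:
arm_command(targets=[[[1,2,-4,-2,-0.023],[1,4.1,-8.4,-5,-0.023],[1,4.1,-8.4,-9,-0.023],[1,4.1,-8.4,-12,-0.023],[1,4.1,-8.4,-12,-0.023],[1,4.1,-8.4,-12,-0.023]]])

```text
time: 1.7
tool_pos: [0.5045, 0.1009, 0.1613]
orientation: [[0.04, 0.999, -0.001], [0.999, -0.04, -0.0], [-0.0, -0.001, -1.0]]
ft_force: [0.1, 0.3, 0.2]
gripper_width: 0.0855
grip_force: 0.0
```

Run:
```python
from h import *
c=cam('wrist'); save(c,'w1'); s=bot.read_state(); print(s['time'],s['tool_pos'],s['orientation'][:,1],s['qpos'])
for X in ((.5043,.1001,.098),(.6129,.0946,.09)): print(proj(c,X))
```

```text
1.75 [0.50559978 0.10113573 0.16295736] [ 0.99921789 -0.03948688  0.00209503] [ 5.30131352e-02 -1.61425536e-01  1.93470933e+00  1.01226340e-05
  1.36620391e+00  9.25081130e-02]
[276.52917425 230.12111455]
[421.22568624 227.64959985]
```

View pics/w1.png

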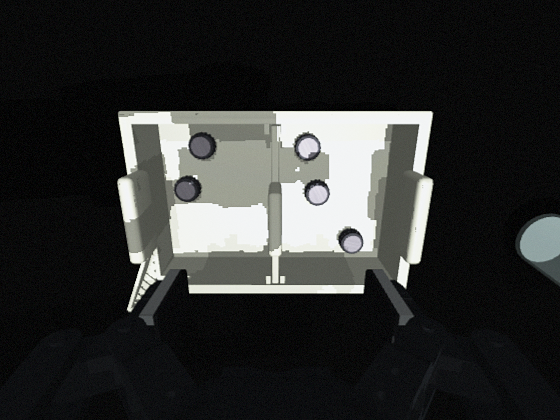

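The wrist view shows the tab top at (275,215), the grip lug at (425,218), and the rim rows at 112 and 293.

Run:
```python
from h import *
c=cam('wrist'); s=bot.read_state(); print(s['tool_pos'],'cam',-c['R'].T@c['t'],c['R'][2])
for n,u,v,z in (('tl',119,112,.06),('tr',432,112,.06),('bot',275,293,.06),('tab',275,215,.098),('tabtop',275,182,.098),('tabbot',275,248,.098),('lug',425,176,.09),('lug2',418,262,.09)): print(n,ray(c,u,v,z).round(4))
```

```text
[0.50614531 0.10126563 0.16383462] cam [0.50788486 0.18334986 0.305416  ] [-0.01032352 -0.31456713 -0.94917909]
tl [0.3885 0.1863 0.06  ]
tr [0.6279 0.1768 0.06  ]
bot [0.5013 0.0214 0.06  ]
tab [0.5049 0.1114 0.098 ]
tabtop [0.5059 0.1356 0.098 ]
tabbot [0.5039 0.0853 0.098 ]
lug [0.6135 0.1339 0.09  ]
lug2 [0.6159 0.0649 0.09  ]
```

Emit:
arm_command(targets=[[[1,0,0,-4,0],[1,0,0,-8,0],[1,0,0,-10,0],[1,0,0,-10,0],[0,0,0,-10,0],[0,0,0,-10,0],[0,0,0,-10,0],[0,0,0,-10,0],[0,0,0,-10,0],[0,0,0,-10,0]]], newtons=40)

```text
time: 2.8
tool_pos: [0.5052, 0.1009, 0.0621]
orientation: [[0.04, 0.999, 0.001], [0.999, -0.04, 0.0], [0.0, 0.001, -1.0]]
ft_force: [-0.9, -0.8, 2.9]
gripper_width: 0.0098
grip_force: 40.7
```

Emit:
arm_command(targets=[[[0,0,0,0,0],[0,0,0,0,0],[0,0,0,1,0],[0,0,0,2.5,0],[0,0,0,4.5,0],[0,0,0,7,0],[0,0,0,10,0],[0,0,0,13,0],[0,0,0,14,0],[0,0,0,14,0]]])

```text
time: 3.8
tool_pos: [0.506, 0.1009, 0.2038]
orientation: [[0.04, 0.999, 0.005], [0.999, -0.04, 0.0], [0.0, 0.005, -1.0]]
ft_force: [0.2, 0.2, -0.3]
gripper_width: 0.0091
grip_force: 40.0
```

Emit:
arm_command(targets=[[[0,0.2,-3,0,0],[0,0.7,-7,0,0.02],[0,1.2,-12,0,0.04],[0,1.7,-17,0,0.06],[0,2.2,-22,0,0.084],[0,2.7,-27,0,0.084],[0,3.2,-32,0,0.084],[0,3.7,-36,0,0.084],[0,4,-39.5,0,0.084],[0,4.2,-41.9,0,0.084]]])

```text
time: 4.8
tool_pos: [0.5455, -0.3201, 0.1982]
orientation: [[-0.042, 0.999, -0.003], [0.999, 0.042, 0.002], [0.002, -0.003, -1.0]]
ft_force: [0.0, -0.4, -1.7]
gripper_width: 0.0095
grip_force: 40.0
```

Emit:
arm_command(targets=[[[0,0,0,-4,0],[0,0,0,-7,0],[0,0,0,-8,0],[0,0,0,-8,0],[0,0,0,-8,0]]])

```text
time: 5.3
tool_pos: [0.5472, -0.3182, 0.1219]
orientation: [[-0.044, 0.999, 0.001], [0.999, 0.044, -0.0], [-0.0, 0.0, -1.0]]
ft_force: [1.0, -0.4, 0.1]
gripper_width: 0.0097
grip_force: 40.0
```

Run:
```python
from h import *
import pickle
c=cam('wrist'); w=c['img'][:,:,::-1]
c2=cam('scene'); print(bot.read_state()['tool_pos'])
pickle.dump((c,c2),open('c2.pkl','wb'))
a=cv2.resize(w[60:420,60:500],(440,360)); b=cv2.resize(c2['img'][80:180,150:270,::-1],(360,300))
o=np.zeros((360,800,3),np.uint8);o[:,:440]=a;o[:300,440:]=b;cv2.imwrite('pics/w2.png',o)
ax=np.array([.999,.044,0]);ay=np.array([-.044,.999,0]);o=np.array([.5465,-.320,0])
for k in (-16,0,16):
  for j in (-45,45): print(k,j,proj(c,o+ax*k/1e3+ay*j/1e3+[0,0,.041])-[60,60])
```

```text
[ 0.54798802 -0.31875214  0.12357755]
-16 -45 [196.16561792 213.72710791]
-16 45 [193.73399775 105.4946206 ]
0 -45 [215.489596   213.72906398]
0 45 [215.50348227 105.50243861]
16 -45 [234.81179456 213.73101987]
16 45 [237.27070839 105.5102558 ]
```

View pics/w2.png

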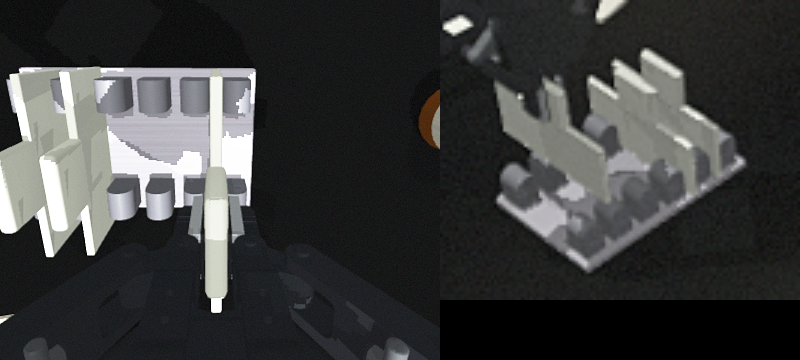

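The wrist crop shows the held divider (col 216) midway between the teeth at cols 194 and 237, so it is lined up with the outer free slot. The scene crop agrees.

Emit:
arm_command(targets=[[[0,0,0,-2,0],[0,0,0,-3,0],[0,0,0,-3.8,0],[0,0,0,-4.6,0],[0,0,0,-5.1,0],[0,0,0,-5.4,0],[0,0,0,-5.5,0],[0,0,0,-5.5,0]]])

```text
time: 6.2
tool_pos: [0.547, -0.3183, 0.0665]
orientation: [[-0.044, 0.999, 0.0], [0.999, 0.044, -0.0], [-0.0, 0.0, -1.0]]
ft_force: [-0.8, -0.1, -0.9]
gripper_width: 0.0093
grip_force: 40.1
```

Emit:
arm_command(targets=[[[0.5,0,0,0,0],[0.5,0,0,0,0],[0.5,0,0,0,0],[0.5,0,0,0,0],[0.5,0,0,3,0],[0.5,0,0,7,0],[0.5,0,0,11,0],[0.5,0,0,13,0],[0.5,0,0,13,0]]])

```text
time: 7.1
tool_pos: [0.5489, -0.3197, 0.2017]
orientation: [[-0.044, 0.999, 0.007], [0.999, 0.044, -0.005], [-0.006, 0.007, -1.0]]
ft_force: [-0.4, -0.9, 0.5]
gripper_width: 0.0425
grip_force: 0.0
```

Run:
```python
from h import *
c=cam('wrist'); c2=cam('scene'); c3=cam('top')
a=cv2.resize(c['img'][:,:,::-1],(440,330)); b=cv2.resize(c2['img'][80:180,150:270,::-1],(360,300))
t=cv2.resize(c3['img'][170:310,200:300,::-1],(180,252))
o=np.zeros((582,800,3),np.uint8);o[:330,:440]=a;o[:300,440:]=b;o[330:,:180]=t;cv2.imwrite('pics/w3.png',o)
print(bot.read_state()['tool_pos'])
```

```text
[ 0.54614796 -0.3176838   0.19467186]
```

View pics/w3.png

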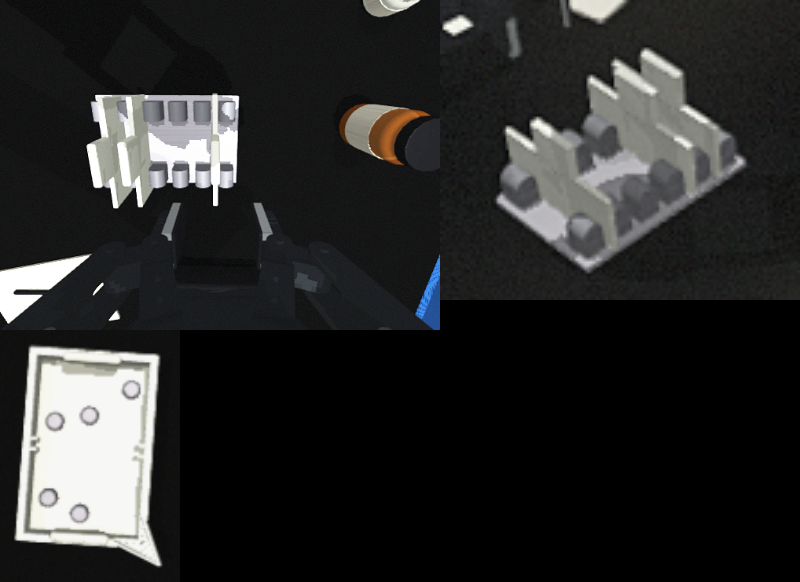

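The divider is seated upright in the outer free slot, and the tray is undisturbed. Next I pitch the tray with a pinch across the lug's ends, since the pads can pivot about that axis. Then I re-pinch through its thickness and roll it.

Emit:
arm_command(targets=[[[1,0.3,3,0,0.13],[1,1,7.5,0,0.27],[1,1.7,12,0,0.42],[1,2.4,16.5,0,0.57],[1,3.1,21,0,0.72],[1,3.9,25.5,0,0.87],[1,4.6,30,0,1.02],[1,5.3,34.5,0,1.17],[1,6,38.5,0,1.32],[1,6.7,41.4,0,1.47]]])

```text
time: 8.25
tool_pos: [0.6124, 0.0984, 0.1933]
orientation: [[-0.999, 0.049, -0.005], [0.049, 0.999, 0.0], [0.005, -0.0, -1.0]]
ft_force: [0.7, -0.1, 0.0]
gripper_width: 0.0855
grip_force: 0.0
```

Emit:
arm_command(targets=[[[1,0,0,-2,0.017],[1,0,0,-5,0.017],[1,0,0,-7,0.017],[1,0,0,-7,0.017],[1,0,0,-7,0.017]]])

```text
time: 8.75
tool_pos: [0.6127, 0.0957, 0.1245]
orientation: [[-0.999, 0.04, -0.003], [0.04, 0.999, -0.0], [0.003, -0.0, -1.0]]
ft_force: [1.3, 0.1, 0.6]
gripper_width: 0.085
grip_force: 0.0
```

Run:
```python
from h import *
c=cam('wrist'); save(c,'w4'); s=bot.read_state(); print(s['tool_pos'],s['orientation'][:,1],s['qpos'])
for dy in (-.035,.035): print(proj(c,(.614,.0955+dy,.09)))
```

```text
[0.61377913 0.09575665 0.1261844 ] [ 3.99044654e-02  9.99203498e-01 -4.99073850e-05] [ 3.50374720e-02  1.28755584e-01  1.71252759e+00 -1.10877734e-05
  1.30083366e+00 -1.49584082e+00]
[218.65965409 249.0123498 ]
[328.57829338 245.01069084]
```

View pics/w4.png

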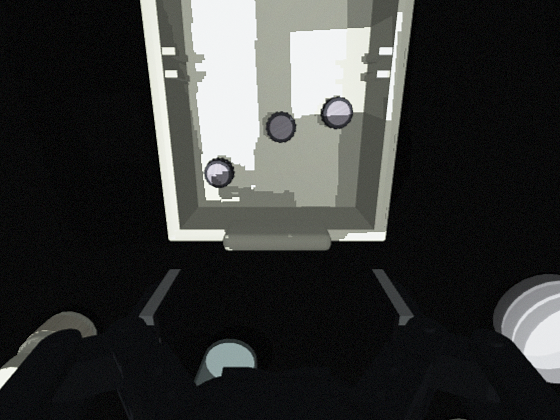

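The lug shows at cols 224–331, row ~241, about 2 mm to +y of the gripper centre, with the caps well clear.

Emit:
arm_command(targets=[[[1,0,0.2,-2,0],[1,0,0.2,-4,0],[1,0,0.2,-5.5,0],[1,0,0.2,-6.5,0],[1,0,0.2,-6.5,0]]])

```text
time: 9.3
tool_pos: [0.613, 0.0977, 0.0601]
orientation: [[-0.999, 0.04, -0.002], [0.04, 0.999, -0.0], [0.002, -0.0, -1.0]]
ft_force: [1.1, -0.9, -0.7]
gripper_width: 0.0854
grip_force: 0.0
```

Emit:
arm_command(targets=[[[0,0,0,0,0],[0,0,0,0,0],[0,0,0,0,0],[0,0,0,0,0],[0,0,0,0,0]]], newtons=40)

```text
time: 9.8
tool_pos: [0.6147, 0.0978, 0.0625]
orientation: [[-0.999, 0.04, 0.002], [0.04, 0.999, -0.0], [-0.002, -0.0, -1.0]]
ft_force: [0.6, -0.8, 3.4]
gripper_width: 0.0692
grip_force: 46.8
```

Emit:
arm_command(targets=[[[0,-0.3,0,0.8,0],[0,-0.7,0,1.6,0],[0,-1,0,2.4,0],[0,-1.4,0.1,3,0],[0,-1.8,0.1,3.8,0],[0,-2.2,0.1,4.5,0],[0,-2.7,0.1,5.2,0],[0,-3.1,0.1,5.9,0],[0,-3.6,0.1,6.5,0],[0,-4.1,0.2,7.2,0]]])

```text
time: 10.8
tool_pos: [0.5723, 0.0997, 0.1338]
orientation: [[-0.999, 0.04, -0.0], [0.04, 0.999, -0.0], [0.0, -0.0, -1.0]]
ft_force: [-0.6, -1.2, -4.1]
gripper_width: 0.0691
grip_force: 46.6
```

Emit:
arm_command(targets=[[[0,-0.6,0,0.6,0],[0,-1.1,0,1.2,0],[0,-1.1,0,1.2,0],[0,-1.1,0,1.2,0],[0,-1.1,0,1.2,0],[0,-1.1,0,1.2,0]]])

```text
time: 11.4
tool_pos: [0.5621, 0.0998, 0.1453]
orientation: [[-0.999, 0.04, 0.0], [0.04, 0.999, 0.0], [-0.0, 0.0, -1.0]]
ft_force: [0.9, -0.2, -1.6]
gripper_width: 0.0692
grip_force: 46.8
```

Run:
```python
from h import *
c=cam('top'); c2=cam('scene')
a=cv2.resize(c['img'][160:320,190:310,::-1],(360,480)); b=cv2.resize(c2['img'][120:320,230:410,::-1],(432,480))
cv2.imwrite('pics/w5.png',np.hstack([a,b])); print(bot.read_state()['tool_pos'])
```

```text
[0.56200966 0.09980124 0.14524536]
```

View pics/w5.png

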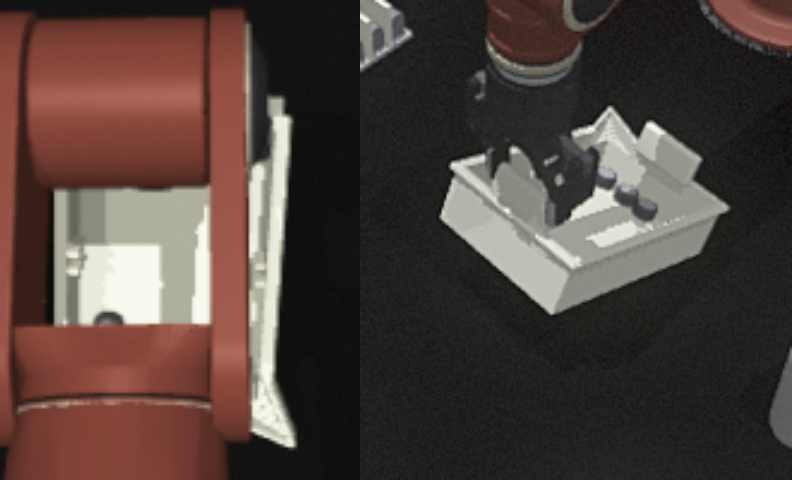

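The scene crop shows the tray pitched cleanly, with caps gathering at the lip end, e.g. (605,178), (628,195) and (645,210). I lower it and regrip for the roll.

Emit:
arm_command(targets=[[[0,0.6,0,-0.6,0],[0,1.1,0,-1.2,0],[0,2.0,0,-2.5,0],[0,2.6,0,-3.4,0],[0,3.1,-0.1,-4.2,0],[0,3.6,-0.1,-5.2,0],[0,4.1,-0.1,-6,0],[0,4.6,-0.2,-7,0],[0,4.9,-0.2,-7.7,0],[0,5.2,-0.2,-8.3,0]]])

```text
time: 12.5
tool_pos: [0.6142, 0.0978, 0.0638]
orientation: [[-0.999, 0.04, -0.001], [0.04, 0.999, -0.0], [0.001, -0.0, -1.0]]
ft_force: [-10.1, -0.2, 26.8]
gripper_width: 0.0689
grip_force: 49.7
```

Emit:
arm_command(targets=[[[0,0,0,-0.1,0],[1,0,0,-0.1,0],[1,0,0,-0.1,0],[1,0,0,-0.1,0],[1,0,0,-0.1,0],[1,0,0,2,0],[1,0,0,5,0],[1,0,0,8,0],[1,0,0,8,0]]])

```text
time: 13.4
tool_pos: [0.6171, 0.098, 0.1481]
orientation: [[-0.999, 0.04, 0.01], [0.04, 0.999, 0.0], [-0.01, 0.001, -1.0]]
ft_force: [0.5, 0.9, 0.4]
gripper_width: 0.0857
grip_force: 0.0
```

Emit:
arm_command(targets=[[[1,2,0,2,-0.13],[1,5,0,3,-0.28],[1,8,0,3,-0.43],[1,11,0,3,-0.58],[1,13,0,3,-0.73],[1,13,0,3,-0.88],[1,13,0,3,-1.03],[1,13,0,3,-1.18],[1,13,0,3,-1.33],[1,13,0,3,-1.48]]])

```text
time: 14.4
tool_pos: [0.7433, 0.0978, 0.1705]
orientation: [[-0.045, 0.999, -0.002], [0.999, 0.045, -0.0], [0.0, -0.002, -1.0]]
ft_force: [-0.6, 0.3, 0.5]
gripper_width: 0.0854
grip_force: 0.0
```

Run:
```python
from h import *
c=cam('top'); w=cam('wrist'); print(bot.read_state()['tool_pos'])
a=cv2.resize(c['img'][160:320,190:310,::-1],(360,480)); b=cv2.resize(w['img'][:,:,::-1],(432,324))
o=np.zeros((480,792,3),np.uint8);o[:,:360]=a;o[:324,360:]=b
cv2.imwrite('pics/w6.png',o)
import pickle;pickle.dump((c,w),open('c6.pkl','wb'))
```

```text
[0.74333165 0.09778717 0.17075284]
```

View pics/w6.png

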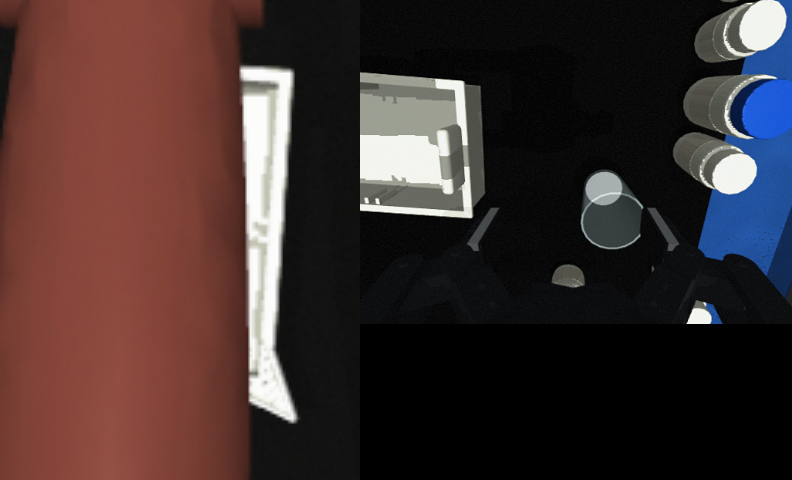

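The tray is back where it was: its top-right rim corner is at (288,183) native, as before. No caps are visible on the grip half. The lug is at native wrist pixel (117,207).

Run:
```python
from h import *
import pickle
c,w=pickle.load(open('c6.pkl','rb'))
f=560/432
for n,u,v,z in (('lugA',445,128,.09),('lugB',451,190,.09),('TR',464,81,.06),('BR',472,217,.06)): print(n,ray(w,(u-360)*f,v*f,z).round(4))
print(ray(c,190+293/3,160+70/3,.06).round(4),bot.read_state()['tool_pos'])
```

```text
lugA [0.6192 0.1357 0.09  ]
lugB [0.617  0.0708 0.09  ]
TR [0.6285 0.1788 0.06  ]
BR [0.6219 0.0206 0.06  ]
[0.6228 0.0148 0.06  ] [0.74333165 0.09778717 0.17075284]
```

Emit:
arm_command(targets=[[[1,-3,0,0,-0.05],[1,-7,0,0,-0.085],[1,-11,0,0,-0.085],[1,-12.8,0,-1,-0.085],[1,-12.8,0,-4,-0.085],[1,-12.8,0,-7,-0.085],[1,-12.8,0,-9,-0.085],[1,-12.8,0,-10.2,-0.085],[1,-12.8,0,-10.2,-0.085],[1,-12.8,0,-10.2,-0.085]]])

```text
time: 15.5
tool_pos: [0.6163, 0.0979, 0.0709]
orientation: [[0.033, 0.999, 0.001], [0.999, -0.033, 0.0], [0.0, 0.001, -1.0]]
ft_force: [-0.5, -0.5, -0.6]
gripper_width: 0.0855
grip_force: 0.0
```

Emit:
arm_command(targets=[[[0,0,0,0,0],[0,0,0,0,0],[0,0,0,0,0],[0,0,0,0,0],[0,0,0,0,0],[0,0,0,0,0],[0,0,0,0,0],[0,0,0,0,0]]], newtons=40)

```text
time: 16.3
tool_pos: [0.6159, 0.0979, 0.0706]
orientation: [[0.034, 0.999, 0.0], [0.999, -0.034, 0.0], [0.0, 0.0, -1.0]]
ft_force: [-1.3, 0.2, 2.3]
gripper_width: 0.0113
grip_force: 40.0
```

A centred pinch gives gravity no lever to roll the tray. I'll release the lug and pinch the end wall's rim near its +y corner instead. Lifting there tips the tray towards the −y (lip) side.

Emit:
arm_command(targets=[[[0.5,0,0,0,0],[0.5,0,0,0,0],[0.5,0,0,0,0],[0.5,0,0,0,0],[0.5,0,0,3,0],[0.5,0.3,2,5,0],[0.5,0.7,5.2,5,0],[0.5,0.7,5.2,5,0]]])

```text
time: 17.1
tool_pos: [0.6237, 0.1526, 0.1218]
orientation: [[0.031, 1.0, 0.003], [1.0, -0.031, 0.001], [0.002, 0.003, -1.0]]
ft_force: [-0.4, -1.6, -0.5]
gripper_width: 0.0431
grip_force: 0.0
```

Emit:
arm_command(targets=[[[0.5,0,0,-3,0],[0.5,0,0,-5,0],[0.5,0,0,-7,0],[0.5,0,0,-7.8,0],[0,0,0,-7.8,0],[0,0,0,-7.8,0],[0,0,0,-7.8,0],[0,0,0,-7.8,0],[0,0,0,-7.8,0],[0,0,0,-7.8,0]]], newtons=40)

```text
time: 18.1
tool_pos: [0.6238, 0.15, 0.0438]
orientation: [[0.034, 0.999, 0.002], [0.999, -0.034, 0.0], [0.0, 0.002, -1.0]]
ft_force: [-0.5, -1.2, 4.2]
gripper_width: 0.0029
grip_force: 43.7
```

Emit:
arm_command(targets=[[[0,0,-0.2,0.4,0],[0,0,-0.4,0.8,0],[0,0,-0.7,1.2,0],[0,0,-0.9,1.6,0],[0,0,-1.2,2,0],[0,0,-1.4,2.3,0],[0,0,-1.7,2.7,0],[0,0,-2,3.1,0],[0,0,-2.3,3.4,0],[0,0,-2.6,3.7,0]]])

```text
time: 19.1
tool_pos: [0.6229, 0.1236, 0.0796]
orientation: [[0.034, 0.999, 0.0], [0.999, -0.034, 0.0], [0.0, 0.0, -1.0]]
ft_force: [0.9, -0.9, -4.9]
gripper_width: 0.0028
grip_force: 53.2
```

Run:
```python
from h import *
import pickle
c2=cam('scene'); w=cam('wrist'); t=cam('top'); pickle.dump((c2,w,t),open('c7.pkl','wb'))
b=cv2.resize(c2['img'][130:290,230:390,::-1],(400,400)); a=cv2.resize(w['img'][:,:,::-1],(400,300)); d=cv2.resize(t['img'][160:320,190:310,::-1],(150,200))
o=np.zeros((500,800,3),np.uint8);o[:400,:400]=b;o[:300,400:]=a;o[300:,400:550]=d
cv2.imwrite('pics/w7.png',o); s=bot.read_state();print(s['tool_pos'],s['ft_force'],s['ft_torque'])
```

```text
[0.62302789 0.12365686 0.079573  ] [-0.76945797  0.8517507  -4.69989241] [ 0.25404133 -0.53041024 -0.02727826]
```

View pics/w7.png

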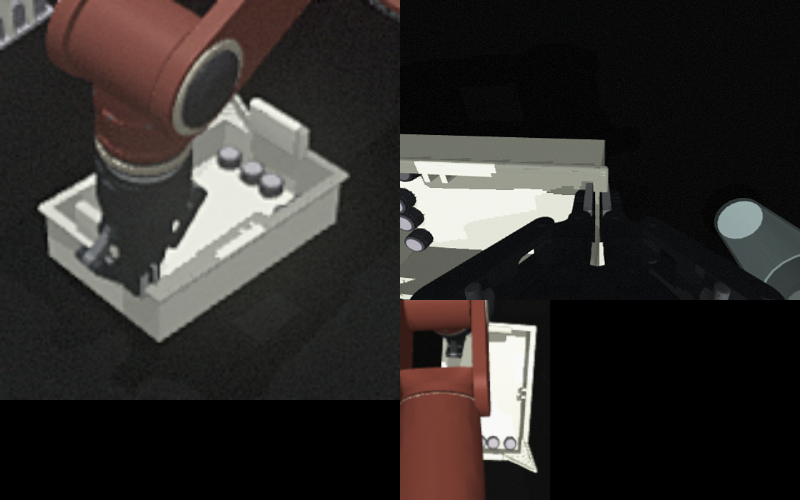

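The scene crop (2.5x) shows the tray's near rim corner at (158,300) with its bottom at (160,342). The left rim/bottom corners are at (40,207)/(47,255) and the right ones at (348,175)/(338,225). The caps sit at the lip end at (230,157), (252,172) and (271,184). I solve the tilt from these corners.

```bash
cat > tilt.py <<'E'
from h import *
def tilt(c,obj,px):
    K=np.array(c['intrinsics'],float)
    ok,r,t=cv2.solvePnP(np.array(obj,float),np.array(px,float),K,None)
    Rc=cv2.Rodrigues(r)[0]; R=np.array(c['R']).T@Rc; T=np.array(c['R']).T@(t.ravel()-np.array(c['t']).ravel())
    e=cv2.projectPoints(np.array(obj,float),r,t,K,None)[0][:,0]-np.array(px)
    return R,T,np.abs(e).max()
E
python3 - <<'E'
from tilt import *
import pickle
c2,w,t=pickle.load(open('c7.pkl','rb'))
obj=[(.1195,.0805,.06),(.115,.075,0),(.1195,-.0805,.06),(.115,-.075,0),(-.1195,.0805,.06),(-.115,.075,0)]
px=[(158,300),(160,342),(40,207),(47,255),(348,175),(338,225)]
px=[(230+u/2.5,130+v/2.5) for u,v in px]
R,T,e=tilt(c2,obj,px); print(R.round(3),T.round(4),e,'z axis',R[:,2].round(3))
for s in ((.115,.075),(.115,-.075),(-.115,.075),(-.115,-.075)): print(s,(R@[*s,0]+T).round(3))
# caps in scene: cast on floor plane in tray frame
ci=R.T@((-np.array(c2['R']).T@np.array(c2['t']).ravel())-T)
for u,v in ((230,155),(252,170),(271,181)):
    d=R.T@np.array(c2['R']).T@np.linalg.solve(c2['intrinsics'],[230+u/2.5,130+v/2.5,1]); print('cap tray',(ci+d*(.018-ci[2])/d[2]).round(3))
E
```

```text
[[ 0.994  0.035 -0.099]
 [-0.047  0.991 -0.127]
 [ 0.094  0.131  0.987]] [0.5158 0.0851 0.0208] 0.995081692888931 z axis [-0.099 -0.127  0.987]
(0.115, 0.075) [0.633 0.154 0.041]
(0.115, -0.075) [0.628 0.005 0.022]
(-0.115, 0.075) [0.404 0.165 0.02 ]
(-0.115, -0.075) [0.399 0.016 0.   ]
cap tray [-0.099 -0.052  0.018]
cap tray [-0.098 -0.021  0.018]
cap tray [-0.099  0.003  0.018]
```

The tray rests on the lip corner with both tilts growing as wanted (pitch 0.09, roll 0.13). I lift further along the same arc.

Emit:
arm_command(targets=[[[0,-0.2,-0.2,0.5,0],[0,-0.4,-0.4,1,0],[0,-0.5,-0.5,1.5,0],[0,-0.7,-0.7,2,0],[0,-0.9,-0.9,2.5,0],[0,-1.1,-1.1,3,0],[0,-1.3,-1.3,3.5,0],[0,-1.5,-1.5,4,0],[0,-1.7,-1.7,4.5,0],[0,-1.8,-1.8,4.9,0]]])

```text
time: 20.25
tool_pos: [0.6047, 0.1056, 0.1288]
orientation: [[0.034, 0.999, 0.0], [0.999, -0.034, -0.0], [-0.0, 0.0, -1.0]]
ft_force: [0.1, -0.3, -5.7]
gripper_width: 0.0026
grip_force: 53.9
```

Emit:
arm_command(targets=[[[0,0,0,0,0],[0,0,0,0,0],[0,0,0,0,0],[0,0,0,0,0],[0,0,0,0,0],[0,0,0,0,0]]])

```text
time: 20.85
tool_pos: [0.6048, 0.1059, 0.1281]
orientation: [[0.034, 0.999, -0.0], [0.999, -0.034, -0.0], [-0.0, -0.0, -1.0]]
ft_force: [0.9, 0.1, -5.6]
gripper_width: 0.0028
grip_force: 54.1
```

```bash
cat > meas.py <<'E'
from tilt import *
# outer outline of tray in scene by white mask, 3 rim corners refined from hull; print hull polygon
c=cam('scene'); s=bot.read_state(); print(s['time'],s['tool_pos'].round(4),s['ft_force'].round(1))
im=c['img']; hsv=cv2.cvtColor(im,cv2.COLOR_RGB2HSV)
m=((hsv[:,:,1]<60)&(hsv[:,:,2]>75)).astype(np.uint8); m[:120]=0;m[330:]=0;m[:,:235]=0;m[:,385:]=0
n,l,st,_=cv2.connectedComponentsWithStats(m); k=1+np.argmax(st[1:,4])
h=cv2.convexHull(cv2.findContours((l==k).astype(np.uint8),0,2)[0][0])
p=cv2.approxPolyDP(h,2.0,True)[:,0]; print('hull',p.tolist(),st[k].tolist())
import pickle; pickle.dump((c,cam('wrist'),cam('top')),open('c8.pkl','wb'))
E
python3 meas.py
```

```text
20.9 [0.6048 0.1058 0.1282] [-0.3 -0.1 -3.9]
hull [[315, 120], [371, 178], [363, 199], [293, 243], [249, 209], [245, 189], [268, 156], [310, 120]] [245, 120, 127, 124, 5672]
```

```bash
cat >> tilt.py <<'E'
def report(c,px5):
    obj=[(.115,.075,0),(.1195,-.0805,.06),(.115,-.075,0),(-.1195,.0805,.06),(-.115,.075,0)]
    R,T,e=tilt(c,obj,px5); print('x.z',R[2,0].round(3),'y.z',R[2,1].round(3),'tilt',np.arccos(R[2,2]).round(3),'err',e.round(2),'lip outer corner',(R@[-.115,-.075,0]+T).round(3))
    return R,T
E
python3 - <<'E'
from tilt import *
import pickle
c,w,t=pickle.load(open('c8.pkl','rb'))
report(c,[(293,243),(245,189),(249,209),(371,178),(363,199)])
c,w,t=pickle.load(open('c7.pkl','rb'))
report(c,[(294,266.8),(246,212.8),(248.8,232),(369.2,200),(365.2,220)])
E
```

```text
Traceback (most recent call last):
  File "tilt.py", line 10, in report
    R,T,e=tilt(c,obj,px5); print('x.z',R[2,0].round(3),'y.z',R[2,1].round(3),'tilt',np.arccos(R[2,2]).round(3),'err',e.round(2),'lip outer corner',(R@[-.115,-.075,0]+T).round(3))
          ~~~~^^^^^^^^^^^
  File "tilt.py", line 4, in tilt
    ok,r,t=cv2.solvePnP(np.array(obj,float),np.array(px,float),K,None)
           ~~~~~~~~~~~~^^^^^^^^^^^^^^^^^^^^^^^^^^^^^^^^^^^^^^^^^^^^^^^
cv2.error: OpenCV(4.12.0) /io/opencv/modules/calib3d/src/calibration_base.cpp:1346: error: (-2:Unspecified error) in function 'void cv::findExtrinsicCameraParams2(const cv::Mat&, const cv::Mat&, const cv::Mat&, const cv::Mat&, cv::Mat&, cv::Mat&, int)'
> DLT algorithm needs at least 6 points for pose estimation from 3D-2D point correspondences. (expected: 'count >= 6'), where
>     'count' is 5
> must be greater than or equal to
>     '6' is 6
```

```bash
sed -i 's/,K,None)$/,K,None,flags=cv2.SOLVEPNP_SQPNP)/' tilt.py
python3 - <<'E'
from tilt import *
import pickle
c,w,t=pickle.load(open('c8.pkl','rb'))
report(c,[(293,243),(245,189),(249,209),(371,178),(363,199)])
c,w,t=pickle.load(open('c7.pkl','rb'))
report(c,[(294,266.8),(246,212.8),(248.8,232),(369.2,200),(365.2,220)])
E
```

```text
x.z 0.117 y.z 0.112 tilt 0.163 err 1.01 lip outer corner [ 0.377 -0.011  0.039]
x.z 0.111 y.z 0.137 tilt 0.177 err 0.81 lip outer corner [0.402 0.017 0.001]
```

The tray was carried up without tilting further, because the pads hold it stiffly. I drop the grip force to 20 N with the corner close above the bench, so it droops onto the lip corner.

Emit:
arm_command(targets=[[[0,0,0,-0.5,0],[0,0,0,-1,0],[0,0,0,-1,0],[0,0,0,-1,0],[0,0,0,-1,0],[0,0,0,-1,0]]], newtons=20)

```text
time: 21.6
tool_pos: [0.605, 0.1058, 0.1186]
orientation: [[0.034, 0.999, 0.0], [0.999, -0.034, -0.0], [-0.0, 0.0, -1.0]]
ft_force: [-1.0, -0.4, -3.7]
gripper_width: 0.0029
grip_force: 51.8
```

```bash
python3 meas.py
```

```text
21.65 [0.6049 0.1058 0.1186] [-0.   0.1 -4.6]
hull [[371, 182], [370, 206], [298, 249], [256, 228], [248, 206], [323, 162], [333, 161], [350, 166]] [248, 161, 124, 89, 5061]
```

Run:
```python
from tilt import *
import pickle
c,w,t=pickle.load(open('c8.pkl','rb'))
R,T=report(c,[(298,249),(248,206),(256,228),(371,182),(370,206)])
for s in ((.115,.075),(.115,-.075),(-.115,.075)): print(s,(R@[*s,0]+T).round(3))
# caps: dark-grey-ish discs -> look on floor, list non-white blobs in the scene inside tray floor
def cands(c,name):
    g=cv2.cvtColor(c['img'],cv2.COLOR_RGB2GRAY)
    poly=np.array([proj(c,R@np.array([x,y,.012])+T) for x,y in ((-.108,-.068),(-.108,.068),(.1,.068),(.1,-.068))],np.int32)
    m=np.zeros_like(g);cv2.fillPoly(m,[poly],1)
    b=((g<170)&(m>0)).astype(np.uint8); n,l,s,ce=cv2.connectedComponentsWithStats(b)
    ci=R.T@((-np.array(c['R']).T@np.array(c['t']).ravel())-T)
    for i in range(1,n):
        if s[i,4]>25:
            d=R.T@np.array(c['R']).T@np.linalg.solve(c['intrinsics'],[*ce[i],1]); print(name,s[i].tolist(),(ci+d*(.012-ci[2])/d[2]).round(3))
cands(c,'scene');cands(t,'top');cands(w,'wrist')
```

```text
x.z 0.125 y.z 0.379 tilt 0.41 err 0.53 lip outer corner [ 0.382  0.021 -0.006]
(0.115, 0.075) [0.611 0.145 0.079]
(0.115, -0.075) [0.61  0.006 0.023]
(-0.115, 0.075) [0.384 0.16  0.051]
scene [261, 188, 105, 53, 1733] [0.014 0.005 0.012]
top [224, 193, 59, 94, 3819] [-0.006  0.018  0.012]
top [282, 197, 8, 63, 119] [ 0.027 -0.066  0.012]
wrist [0, 184, 262, 53, 7028] [0.02  0.055 0.012]
wrist [0, 230, 77, 71, 1639] [-0.091 -0.015  0.012]
wrist [43, 236, 11, 6, 40] [-0.066  0.02   0.012]
wrist [67, 238, 10, 8, 39] [-0.047  0.019  0.012]
wrist [112, 253, 156, 69, 2444] [ 0.066 -0.038  0.012]
wrist [221, 255, 27, 5, 78] [0.081 0.017 0.012]
```

Tilt is now 0.41 rad (roll 0.38, pitch 0.13), resting on the lip corner. I let it settle and locate the caps.

Emit:
arm_command(targets=[[[0,0,0,0,0],[0,0,0,0,0],[0,0,0,0,0],[0,0,0,0,0],[0,0,0,0,0]]])

```text
time: 22.25
tool_pos: [0.6048, 0.1058, 0.1183]
orientation: [[0.034, 0.999, 0.0], [0.999, -0.034, -0.0], [-0.0, 0.0, -1.0]]
ft_force: [-0.0, 0.2, -4.4]
gripper_width: 0.0026
grip_force: 51.7
```

```bash
python3 meas.py
cat > caps.py <<'E'
from tilt import *
def caps(c,name,R,T,par=12):
    P=lambda x,y,z: proj(c,R@np.array([x,y,z])+T)
    g=cv2.cvtColor(c['img'],cv2.COLOR_RGB2GRAY)
    q=np.array([P(x,y,.018) for x in (-.115,.11) for y in (-.075,.075)]); a=np.clip(q.min(0).astype(int)-4,0,None); b=q.max(0).astype(int)+4
    f=4; z=cv2.resize(g[a[1]:b[1],a[0]:b[0]],None,fx=f,fy=f,interpolation=cv2.INTER_CUBIC)
    r=np.linalg.norm(P(-.09,-.04,.018)-P(-.09,-.052,.018))*f; r2=np.linalg.norm(P(-.09,-.04,.018)-P(-.102,-.04,.018))*f
    h=cv2.HoughCircles(cv2.GaussianBlur(z,(5,5),0),cv2.HOUGH_GRADIENT,1,1.5*min(r,r2),param1=80,param2=par,minRadius=int(.75*min(r,r2)),maxRadius=int(1.15*max(r,r2)))
    ci=R.T@((-np.array(c['R']).T@np.array(c['t']).ravel())-T)
    for u,v,rr in ([] if h is None else h[0]):
        u,v=u/f+a[0],v/f+a[1]
        d=R.T@np.array(c['R']).T@np.linalg.solve(c['intrinsics'],[u,v,1]); p=ci+d*(.018-ci[2])/d[2]
        rgb=c['img'][int(v),int(u)].tolist()
        if abs(p[0])<.111 and abs(p[1])<.071: print(name,(int(u),int(v)),p.round(3)[:2],'dist',np.linalg.norm(p-[-.111,-.071,.011]).round(3),rgb)
E
python3 - <<'E'
from caps import *
import pickle
c,w,t=pickle.load(open('c8.pkl','rb'))
R,T=report(c,[(298,249),(248,206),(256,228),(371,182),(370,206)])
caps(t,'top',R,T);caps(c,'scene',R,T);caps(w,'wrist',R,T,20)
E
```

```text
22.3 [0.6048 0.1058 0.1183] [ 0.3  0.4 -4.2]
hull [[371, 183], [370, 206], [298, 249], [255, 228], [248, 206], [323, 162], [334, 161], [350, 166]] [248, 161, 124, 89, 5070]
x.z 0.125 y.z 0.379 tilt 0.41 err 0.53 lip outer corner [ 0.382  0.021 -0.006]
top (276, 280) [-0.094 -0.054] dist 0.025 [194, 189, 195]
top (267, 281) [-0.095 -0.03 ] dist 0.045 [197, 191, 197]
```

Run:
```python
from caps import *
import pickle
c,w,t=pickle.load(open('c8.pkl','rb'))
R,T=report(c,[(298,249),(248,206),(256,228),(371,182),(370,206)])
caps(t,'top',R,T,8);caps(c,'scene',R,T,8);
g=cv2.cvtColor(c['img'],cv2.COLOR_RGB2GRAY); gw=cv2.cvtColor(w['img'],cv2.COLOR_RGB2GRAY); gt=cv2.cvtColor(t['img'],cv2.COLOR_RGB2GRAY)
# brightness sampled along the lip wall at cap-top height, x=-.099 (and second row x=-.076)
for nm,cc,gg in (('scene',c,g),('top',t,gt),('wrist',w,gw)):
  for x in (-.099,-.076):
    o=[]
    for y in np.arange(-.066,.068,.006):
        u,v=proj(cc,R@np.array([x,y,.018])+T)
        o.append(int(gg[int(round(v)),int(round(u))]) if 0<=u<559 and 0<=v<419 else -1)
    print(nm,x,o)
```

```text
x.z 0.125 y.z 0.379 tilt 0.41 err 0.53 lip outer corner [ 0.382  0.021 -0.006]
top (276, 280) [-0.094 -0.054] dist 0.025 [194, 189, 195]
top (267, 281) [-0.095 -0.03 ] dist 0.045 [197, 191, 197]
top (282, 192) [ 0.111 -0.047] dist 0.223 [237, 237, 224]
top (241, 211) [0.062 0.046] dist 0.209 [93, 95, 95]
top (282, 199) [ 0.094 -0.05 ] dist 0.206 [239, 239, 226]
top (252, 199) [0.09  0.023] dist 0.222 [170, 170, 155]
top (273, 198) [ 0.096 -0.028] dist 0.212 [139, 138, 126]
top (268, 272) [-0.076 -0.03 ] dist 0.055 [249, 249, 241]
top (232, 213) [0.057 0.065] dist 0.216 [164, 164, 149]
top (247, 259) [-0.046  0.021] dist 0.113 [115, 60, 49]
top (240, 192) [0.103 0.051] dist 0.247 [62, 33, 26]
scene (323, 190) [-0.088 -0.051] dist 0.031 [70, 71, 70]
scene (341, 197) [-0.083  0.016] dist 0.092 [170, 169, 168]
scene (337, 200) [-0.066  0.017] dist 0.099 [188, 191, 181]
scene (338, 190) [-0.107 -0.018] dist 0.054 [159, 159, 154]
scene (291, 225) [0.076 0.014] dist 0.205 [155, 157, 150]
scene (330, 193) [-0.086 -0.025] dist 0.053 [69, 70, 73]
scene (304, 220) [0.044 0.022] dist 0.181 [157,
[... 481 characters left out ...]
0.099 [184, 177, 175, 123, 181, 184, 141, 100, 184, 180, 173, 111, 150, 157, 152, 168, 137, 159, 156, 158, 155, 156, 155]
scene -0.076 [178, 181, 135, 77, 57, 155, 160, 82, 58, 94, 200, 60, 54, 149, 153, 164, 147, 155, 157, 158, 158, 156, 158]
top -0.099 [165, 186, 193, 164, 96, 151, 191, 190, 47, 52, 58, 64, 73, 74, 75, 78, 80, 81, 82, 83, 85, 83, 85]
top -0.076 [170, 230, 248, 248, 248, 248, 248, 248, 236, 49, 57, 60, 67, 72, 73, 76, 82, 83, 81, 82, 83, 85, 84]
wrist -0.099 [185, 206, 205, 196, 80, 204, 206, 202, 90, 202, 203, 209, 82, 126, 130, -1, -1, -1, -1, -1, -1, -1, -1]
wrist -0.076 [196, 197, 196, 138, 41, 47, 54, 41, 40, 48, 41, 46, 44, 49, 37, 36, 177, 250, 252, 162, 163, -1, -1]
```

Run:
```python
from caps import *
import pickle
c,w,t=pickle.load(open('c8.pkl','rb'))
R,T=report(c,[(298,249),(248,206),(256,228),(371,182),(370,206)])
for nm,cc in (('wrist',w),('scene',c)):
  g=cv2.cvtColor(cc['img'],cv2.COLOR_RGB2GRAY); print(nm,'rows x -.106.., cols y -.068..+.068 step 4mm')
  for x in np.arange(-.106,.02,.006):
    o=''
    for y in np.arange(-.068,.069,.004):
        u,v=proj(cc,R@np.array([x,y,.018])+T)
        o+=str(g[int(round(v)),int(round(u))]//26) if 0<=u<559 and 0<=v<419 else '.'
    print('%6.3f'%x,o)
```

```text
x.z 0.125 y.z 0.379 tilt 0.41 err 0.53 lip outer corner [ 0.382  0.021 -0.006]
wrist rows x -.106.., cols y -.068..+.068 step 4mm
-0.106 778873545775556885555..............
-0.100 78777736877733777742543............
-0.094 7387742287873287773587443..........
-0.088 772231222232221333158774166........
-0.082 77762211212122211111577216667......
-0.076 77777511111111111111111119999666...
-0.070 7777777311398111291111111999975666.
-0.064 77777789999999999999999999999756666
-0.058 77777799999999999999999659999766666
-0.052 77777789999999999999999669999766666
-0.046 67777789999999999999999999999766666
-0.040 66667799999999999999996449999756666
-0.034 66666689999999999999999669999756676
-0.028 66666679999999999999999669999766667
-0.022 66666689999999999999999669999766667
-0.016 66666689999999999999999669999766667
-0.010 55566679999999999999999669999756667
-0.004 66645579999999999999999669999766667
 0.002 55566649999999999999999669999766666
 0.008 65555689999999999999999969999756666
 0.014 06666659999999999999999966667756676
scene rows x -.106.., cols y -.068..+.068 step 4mm
-0.106 667545557
[... 186 characters left out ...]
665666666666
-0.076 66665232563323345222556655556666666
-0.070 66668686999868779895767755666566666
-0.064 66667888888888888888889765565566666
-0.058 76667888888888888888888765666666666
-0.052 66667888888888888888888766666666666
-0.046 16767888888888888888888855656566566
-0.040 11478888888888888887888765566666666
-0.034 21268888888888888888888765666676765
-0.028 11117888888888888888888765666666667
-0.022 53111788888888888888888844666666666
-0.016 13211488888888888888888855666666666
-0.010 11121128888888888888888855665666666
-0.004 11112112888888888888888845666666666
 0.002 11111111288888888888755745666666666
 0.008 11111124288888888888756655666666666
 0.014 11111111788888888888766655665666666
```

Run:
```python
from caps import *
import pickle
def grid(cc,R,T,xs):
  g=cv2.cvtColor(cc['img'],cv2.COLOR_RGB2GRAY)
  for x in xs:
    o=''
    for y in np.arange(-.068,.069,.004):
        u,v=proj(cc,R@np.array([x,y,.018])+T)
        o+=str(g[int(round(v)),int(round(u))]//26) if 0<=u<559 and 0<=v<419 else '.'
    print('%6.3f'%x,o)
c,w,t=pickle.load(open('c7.pkl','rb'))
R,T=report(c,[(294,266.8),(246,212.8),(248.8,232),(369.2,200),(365.2,220)])
print('before');grid(w,R,T,np.arange(-.106,.02,.006));grid(c,R,T,np.arange(-.106,-.04,.006))
caps(w,'w',R,T,12);caps(c,'s',R,T,14)
c,w,t=pickle.load(open('c8.pkl','rb'))
R,T=report(c,[(298,249),(248,206),(256,228),(371,182),(370,206)])
print('now grip half');grid(w,R,T,np.arange(.02,.1,.008));grid(t,R,T,np.arange(.02,.1,.008))
```

```text
x.z 0.111 y.z 0.137 tilt 0.177 err 0.81 lip outer corner [0.402 0.017 0.001]
before
-0.106 35676614447........................
-0.100 326666213367672....................
-0.094 332642111237631127.................
-0.088 333011111050011010111..............
-0.082 3333111011180011110111109..........
-0.076 3334881011999011188011099933.......
-0.070 3333889999999999999999999913655....
-0.064 3333889999999999999999999931556544.
-0.058 33338899999999999999999999915554444
-0.052 33338889999999999999999955999996444
-0.046 33338889999999999999999955449996344
-0.040 33339888999999999999999995649997344
-0.034 03338888999999999999999955999996444
-0.028 00139888888888999999999995539998444
-0.022 00015888888888999999999995559997444
-0.016 00002888888888899999999995659995344
-0.010 00000088888888889999999995569998344
-0.004 00000009888888889999999995559997344
 0.002 00000000788888889999999995559998444
 0.008 00000000078888888999999996559997444
 0.014 00000000005888888999999995567998344
-0.106 66777435577775457774355554565655555
-0.100 47777524577774367775418886666555555
-0.094 43545322244463226663
[... 1257 characters left out ...]
966667646666
 0.052 00000000999999999999999966667666666
 0.060 00000399999999999999999966667656666
 0.068 00000059999999999999999666667656666
 0.076 00000000279999999999999666667666666
 0.084 00000000000000469999999566667666666
 0.092 00000000110000000011045666667656666
 0.020 55799999999233333333344444477777779
 0.028 55899999999333333349966666569999999
 0.036 65699999999533333347966666666799999
 0.044 55799999999423333337966666555555559
 0.052 65899999999823333337966666555555556
 0.060 65699999999823333334666665222443226
 0.068 65799999999863333333666666101221116
 0.076 55899999999963333333666665122212236
 0.084 55699999999962333333466664000111036
 0.092 55799955555562333333466664000001111
```

The tray is steady. Four caps are packed along the lip wall (y≈-55, -30, -5 and +16 mm), and the rest of the visible floor is clear. The fifth would be hidden behind the +y wall and the arm. I yaw the tray slowly out from under the forearm to check.

Emit:
arm_command(targets=[[[0,0,0,0.3,0.02],[0,0,0,0.5,0.06],[0,0,0,0.5,0.11],[0,0,0,0.5,0.17],[0,0,0,0.5,0.23],[0,0,0,0.5,0.29],[0,0,0,0.5,0.35],[0,0,0,0.5,0.41],[0,0,0,0.5,0.47],[0,0,0,0.5,0.52]]])

```text
time: 23.4
tool_pos: [0.6047, 0.106, 0.1234]
orientation: [[-0.47, 0.883, -0.0], [0.883, 0.47, 0.0], [0.001, -0.0, -1.0]]
ft_force: [-0.1, 1.0, -5.3]
gripper_width: 0.0027
grip_force: 55.1
```

Emit:
arm_command(targets=[[[0,0,0,0,0.05],[0,0,0,0,0.1],[0,0,0,0,0.14],[0,0,0,0,0.17],[0,0,0,0,0.18],[0,0,0,0,0.18],[0,0,0,0,0.18]]])

```text
time: 24.1
tool_pos: [0.6048, 0.1059, 0.1233]
orientation: [[-0.618, 0.786, -0.0], [0.786, 0.618, 0.0], [0.0, 0.0, -1.0]]
ft_force: [-0.1, 0.2, -3.3]
gripper_width: 0.0028
grip_force: 55.1
```

```bash
sed -i 's/m\[:,:235\]=0/m[:,:200]=0/;s/m\[330:\]=0/m[340:]=0/' meas.py; python3 meas.py
python3 - <<'E'
from caps import *
import pickle
c,w,t=pickle.load(open('c8.pkl','rb')); im=t['img']
# circles with cap colour (greyish-lilac) in the top picture
g=cv2.cvtColor(im,cv2.COLOR_RGB2GRAY); x0,y0,x1,y1=240,160,380,320
z=cv2.GaussianBlur(cv2.resize(g[y0:y1,x0:x1],None,fx=4,fy=4,interpolation=cv2.INTER_CUBIC),(5,5),0)
h=cv2.HoughCircles(z,cv2.HOUGH_GRADIENT,1,32,param1=80,param2=12,minRadius=15,maxRadius=26)
for u,v,r in h[0]:
    p=(u/4+x0,v/4+y0); col=im[int(p[1]),int(p[0])].astype(int)
    if col.min()>130 and col.max()<225: print(np.round(p,1),r/4,col,ray(t,*p,.03).round(3))
m=(g>120).astype(np.uint8); m[:, :240]=0;m[:,380:]=0;m[:160]=0;m[320:]=0
n,l,s,_=cv2.connectedComponentsWithStats(m);k=1+s[1:,4].argmax()
print(cv2.approxPolyDP(cv2.convexHull(cv2.findContours((l==k).astype(np.uint8),0,2)[0][0]),2,True)[:,0].tolist())
E
```

```text
24.15 [0.6048 0.1059 0.1233] [-0.1  0.1 -4.2]
hull [[326, 120], [327, 129], [307, 238], [243, 248], [231, 229], [248, 163], [311, 121]] [231, 120, 97, 129, 4957]
[297.1 264.9] 5.25 [174 168 174] [ 0.439 -0.013  0.03 ]
[302.6 255.6] 5.75 [174 169 174] [ 0.46  -0.025  0.03 ]
[326.6 241.4] 5.525 [174 169 175] [ 0.495 -0.079  0.03 ]
[318.4 247.4] 5.25 [175 171 177] [ 0.48 -0.06  0.03]
[311.9 254.1] 4.975 [176 171 177] [ 0.464 -0.046  0.03 ]
[334.4 239.4] 4.85 [160 161 145] [ 0.5   -0.097  0.03 ]
[[276, 160], [294, 160], [358, 243], [297, 285], [284, 279], [271, 260], [270, 190]]
```

All five caps are now visible in the top view as one zigzag chain from the corner, at (327,241), (318,247), (312,254), (303,256) and (297,265). The farthest is about 87 mm from the corner cap. I hold briefly, confirm nothing creeps, and check the divider and distances.

Emit:
arm_command(targets=[[[0,0,0,0,0],[0,0,0,0,0],[0,0,0,0,0],[0,0,0,0,0],[0,0,0,0,0],[0,0,0,0,0]]])

```text
time: 24.85
tool_pos: [0.6048, 0.1058, 0.1233]
orientation: [[-0.618, 0.786, 0.0], [0.786, 0.618, 0.0], [-0.0, 0.0, -1.0]]
ft_force: [1.0, -0.2, -4.3]
gripper_width: 0.0027
grip_force: 55.1
```

```bash
python3 meas.py
python3 - <<'E'
from caps import *
import pickle
c,w,t=pickle.load(open('c8.pkl','rb'))
# pose: previous one turned about the tool axis by 0.70 rad and lifted 5 mm
R0,T0=report(c,[(298,249),(248,206),(256,228),(371,182),(370,206)]) if 0 else (None,None)
c0=c
R,T=tilt(c,[(.115,.075,0),(.1195,-.0805,.06),(.115,-.075,0),(-.1195,.0805,.06),(-.115,.075,0)],[(298,249),(248,206),(256,228),(371,182),(370,206)])[:2]
Q=cv2.Rodrigues(np.array([0,0,.70]))[0]; p=np.array([.6048,.1058,0]); R=Q@R; T=Q@(T-p)+p+[0,0,.005]
print('lip corner',(R@[-.111,-.071,.004]+T).round(3)); caps(t,'top',R,T)
E
```

```text
24.9 [0.6048 0.1058 0.1233] [ 0.1  0.  -4.8]
hull [[327, 120], [307, 238], [243, 248], [231, 229], [248, 163], [311, 121]] [231, 120, 97, 129, 4960]
lip corner [ 0.49  -0.099  0.004]
top (297, 265) [-0.092  0.042] dist 0.115 [174, 169, 174]
top (326, 241) [-0.093 -0.051] dist 0.028 [174, 168, 174]
top (302, 255) [-0.083  0.02 ] dist 0.096 [174, 168, 174]
top (312, 253) [-0.093 -0.005] dist 0.069 [176, 171, 176]
top (318, 247) [-0.092 -0.025] dist 0.05 [176, 171, 177]
```

The farthest cap's distance is borderline within the measuring bias (107–115 mm). I shake the tray gently along its −y slope (quick out, slow back) to compact the chain.

Emit:
arm_command(targets=[[[0,-1.5,2,0,0],[0,-1.8,2.4,0,0],[0,-1.5,2,0,0],[0,-1.1,1.4,0,0],[0,-0.6,0.8,0,0],[0,-0.2,0.3,0,0],[0,0,0,0,0],[0,-1.5,2,0,0],[0,-1.8,2.4,0,0],[0,-1.5,2,0,0]]])

```text
time: 26.0
tool_pos: [0.589, 0.1264, 0.1229]
orientation: [[-0.619, 0.785, -0.002], [0.785, 0.619, 0.0], [0.001, -0.001, -1.0]]
ft_force: [-0.2, 0.5, -3.9]
gripper_width: 0.003
grip_force: 42.8
```

Emit:
arm_command(targets=[[[0,0.4,-0.6,0,0],[0,0.9,-1.2,0,0],[0,1.3,-1.7,0,0],[0,1.5,-2,0,0],[0,1.5,-2,0,0],[0,1.5,-2,0,0],[0,1.5,-2,0,0]]])

```text
time: 26.7
tool_pos: [0.6047, 0.1059, 0.1231]
orientation: [[-0.618, 0.786, -0.0], [0.786, 0.618, -0.0], [0.0, -0.0, -1.0]]
ft_force: [-0.0, -0.5, -3.1]
gripper_width: 0.0024
grip_force: 42.7
```

```bash
python3 meas.py
cat > chk.py <<'E'
from caps import *
import pickle
c,w,t=pickle.load(open('c8.pkl','rb'))
R,T=tilt(c,[(.115,.075,0),(.1195,-.0805,.06),(.115,-.075,0),(-.1195,.0805,.06),(-.115,.075,0)],[(298,249),(248,206),(256,228),(371,182),(370,206)])[:2]
Q=cv2.Rodrigues(np.array([0,0,.70]))[0]; p=np.array([.6048,.1058,0]); R=Q@R; T=Q@(T-p)+p+[0,0,.005]
caps(t,'top',R,T)
g=cv2.cvtColor(t['img'],cv2.COLOR_RGB2GRAY)
for x in np.arange(-.13,-.02,.005):
    o=''
    for y in np.arange(-.092,.08,.004):
        u,v=proj(t,R@np.array([x,y,.018])+T); o+=str(g[int(round(v)),int(round(u))]//26)
    print('%6.3f'%x,o)
E
python3 chk.py
```

```text
26.75 [0.6046 0.106  0.1232] [-0.1  0.  -3.9]
hull [[327, 120], [322, 174], [310, 237], [251, 251], [235, 234], [252, 163], [313, 120]] [235, 120, 93, 132, 4921]
top (317, 236) [-0.071 -0.038] dist 0.052 [171, 167, 172]
top (303, 262) [-0.097  0.026] dist 0.098 [173, 169, 174]
top (315, 251) [-0.096 -0.014] dist 0.06 [163, 158, 164]
top (323, 245) [-0.095 -0.039] dist 0.037 [171, 166, 172]
top (309, 257) [-0.096  0.008] dist 0.081 [175, 169, 175]
-0.130 8999988522144444365544882111114332551143310
-0.125 6899998889999999999999998866899999999999980
-0.120 6899989989999999999999887866667788887779980
-0.115 7799899998555545454444444445554444444449986
-0.110 8678998654444444443444433444444444444449966
-0.105 6767997666644522344322322224434225887779985
-0.100 5867996666566652466632466642466622599999984
-0.095 1876997666466652466653566653666621499999994
-0.090 0396797666556652356642266642366522799999985
-0.085 0799668666654221282221673224532226999999985
-0.080 1899666666645642599658998888998899999999986
-0.075 0799666666466662279999999999999999999999965
-0.070 0699666666466662249999999999999999999999885
-0.065 0398666666546642249999999999999999999999986
-0.060 0597666666658423499999999999999999999999996
-0.055 1798666666669998999999999999999999999999966
-0.050 0698566666679999999999999999999999999999985
-0.045 1498666666678999999999999999999999999999985
-0.040 0697666666778999999999999999999999999999975
-0.035 0497666666779999999999999999999999999999985
-0.030 0798666667779999999999999999999999999999982
-0.025 0598666667779999999999999999999999999999932
```

The chain is now compact: four caps along the lip wall and one in a second row, with the farthest clearly under 100 mm. I do a last stillness check and hand in.

Emit:
arm_command(targets=[[[0,0,0,0,0],[0,0,0,0,0],[0,0,0,0,0],[0,0,0,0,0],[0,0,0,0,0],[0,0,0,0,0]]])

```text
time: 27.45
tool_pos: [0.6048, 0.1058, 0.1233]
orientation: [[-0.618, 0.786, 0.0], [0.786, 0.618, 0.0], [-0.0, 0.0, -1.0]]
ft_force: [-0.4, 0.4, -3.2]
gripper_width: 0.0024
grip_force: 42.8
```

```bash
python3 meas.py; python3 chk.py | head -5
python3 - <<'E'
from tilt import *
import pickle
c,w,t=pickle.load(open('c8.pkl','rb'))
# rack tab top of the placed divider: white there, at z .102
for k in (0,-.096,-.128):
    X=np.array([.547+k,-.318+.044*k,.1]); u,v=proj(t,X); print(k,np.round((u,v)),t['img'][int(round(v))-2:int(round(v))+3,int(round(u))].max(0))
print(bot.sign_off())
E
```

```text
27.5 [0.6048 0.1059 0.1233] [ 0.1 -0.4 -3.6]
hull [[327, 120], [322, 174], [310, 237], [251, 251], [235, 235], [251, 164], [311, 121]] [235, 120, 93, 132, 4920]
top (303, 262) [-0.097  0.026] dist 0.098 [174, 169, 174]
top (315, 251) [-0.096 -0.014] dist 0.06 [162, 158, 163]
top (309, 257) [-0.096  0.008] dist 0.081 [175, 170, 175]
top (316, 237) [-0.071 -0.036] dist 0.054 [161, 156, 161]
top (323, 245) [-0.095 -0.039] dist 0.037 [172, 167, 172]
0 [442. 221.] [251 251 250]
-0.096 [443. 266.] [251 251 250]
-0.128 [444. 281.] [250 251 249]
the job is handed in; nothing more can be done
None
```

I handed the job in at about 27.5 s: the divider is in the rack's outer free slot, the tray is held tilted (last measured at about 0.41 rad, before a final shake), and all five caps sit within about 100 mm of the lip corner by my last measurement.

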